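Catch the cutter-case lid and lower it shut

TASK

The lid of the router-cutter case stands leaning open: tip it forward from behind with a fingertip until it starts to fall, catch it from beneath on the outside of a finger, and lower it gently until it is fully shut, without letting it bang. Do not grip or pinch the lid, and leave the other things on the bench where they are.

Things in the scene. Friction and masses are not known exactly. Their poses are not given: they have to be found in the camera images.
- case: Shallow open wooden case with router cutters in it, screwed to the bench: 145 mm deep (its x), 300 mm wide (its y), 85 mm high, walls 9 mm. Origin at the centre of its underside, on the bench; +x points to the hinge side (the robot's left, give or take 26 deg), z up. Loose things stand 90 mm or more behind the hinge; a flat offcut lies in front (-x), 75 mm or more beyond the shut lid's edge.
- lid (a joint): Angle of the lid (rad): 0 shut, 1.8 leaning back against its stop, where it settles soon after the start. It balances at about 1.5; below that it falls shut by itself, slowly at first, held back only by a worn damper: 2 to 4 s from 1.4 to 0.7, then 1 to 1.5 s to the bang. Let go at any angle it falls at about 0.7 rad/s (0.5 to 0.9, its mass varies) times the angle's cosine.
- lid_hinge (a point): Middle of the hinge axis, on the hinge-side top rim of the case, 72.5 mm along the case's +x from its centre and 85.5 mm above the bench; the axis runs along the case's y. Pushing the lid at its free edge at 50 mm/s takes about 1 to 3 N.
- lid_edge (a point): Middle of the lid's free edge, on its inner (lower) face, 175 mm from the hinge axis. The lid is a flat board, 300 mm wide, 175 mm long, 14 mm thick (10 mm in the last 5 mm of the edge), 0.44 kg, no handle. Shut, it overhangs the case's front wall by 30 mm, 85 mm above the bench, so a finger outside the case can carry its edge all the way down.
- lid_inner (a point): Centre of the lid's inner face, half-way from hinge to free edge; it faces the case's front (-x) while open and is the underside when shut; a catching finger touches this face or its edge. While the free edge comes down from 25 to 7 mm of gap it should move slower than 55 mm/s; a drop over the last few mm does no harm.
- lid_outer (a point): Centre of the lid's outer face, 14 mm from the inner one; it faces away from the case (+x) while open and is the top when shut; a finger tips the lid from this face or its free edge.
- glue: White glue bottle, 60 mm diameter, 160 mm high, standing behind the hinge side; leave alone. Origin under its centre.
- tape: Tape measure, 70 x 40 x 62 mm, behind the hinge side; leave alone. Origin under its centre.
- offcut: Board offcut 60 x 160 x 22 mm lying flat in front of the case (-x); leave alone. Origin under its centre.

How it is judged:
On the way, in this order (a step that is already met when the one before it is completed fails the run):
1. the lid is tipped forward past its balance point (joint below 1.45 rad) (value of joint lid below 1.45 rad).
2. the lid is caught on a finger well before it lands (joint 0.15 to 1.2 rad, over 0.3 N between finger and lid) (value of joint lid between 0.15 and 1.2 rad and (contact force between the fingers and lid_c0 above 0.3 N or contact force between the fingers and lid_c1 above 0.3 N)), for 0.2 s.
At the end, for the whole second after the job is handed in: The lid is fully shut (joint below 0.02 rad, about 3 mm at the free edge) and at rest, and the glue bottle, tape measure and offcut are within 20 mm of where they started (value of joint lid below 0.02 rad and velocity of joint lid between -0.05 and 0.05 rad/s and not (distance of glue from where it was at the start of the episode above 0.02 m) and not (distance of tape from where it was at the start of the episode above 0.02 m) and not (distance of offcut from where it was at the start of the episode above 0.02 m)); the robot touches nothing.
It fails at once if the lid bangs: it comes down faster than 0.35 rad/s (60 mm/s at the free edge) in the last 25 to 7 mm of its fall (value of joint lid between 0.04 and 0.15 rad and velocity of joint lid below -0.35 rad/s).
It fails at once if the lid is pinched: both its faces pressed by the fingers at once, over 1 N each (contact force between the fingers and lid_c0 above 1 N and contact force between the fingers and lid_c2 above 1 N).
It fails at once if one of the other things on the bench is moved by more than 20 mm or lifted (distance of any of glue, tape, offcut from where it was at the start of the episode above 0.02 m).
It also fails if it takes over 54 s, if anything falls off the work surface, if the arm or the gripper's body presses on something with over 40 N, if the wrist force passes 120 N, or if a joint passes its speed limit or range.

ROBOT

A 6-joint arm with a two-finger parallel gripper is mounted at the origin on the work surface. World frame = base frame: x ahead of the robot, y to its left, z up, the work surface at z = 0. Lengths are in m, angles in rad, forces in N, time in s.
With the tool pointing down it reaches from about 0.375 to 0.75 m from the base axis. Payload 9 kg.
Tool frame: the origin (TCP) lies at the very end of the fingers, on their centre line; the grasp point (between the pads) lies 19 mm behind it (hold_point_z is the distance from the TCP to the grasp point, in m); z points along the fingers, y is the line along which they close (so a half turn about z gives the same grasp; the last joint's range is limited). The gripper opens to 85 mm and grips with 20 to 120 N. Pads are 22 mm wide; open, the fingers measure 114 mm over their backs; the gripper's body (76 mm by 85 mm) begins 54 mm behind the grasp point. The pads swing forward as they close: fully open they stand 13 mm farther back than shut.
Start: joints at [0.951, 0.104, 0.097, 1.564, 0, 1.353], TCP at [0.235, 0.552, 0.231] pointing down, gripper open.
Joint ranges: [-2.99, 2.99], [-0.84, 1.86], [-1.1, 1.16], [-1.84, 2.11], [-1.51, 1.56], [-3.14, 3.14]. Speed limits (rad/s): [2.22, 2.22, 2.57, 3.14, 3.14, 3.14].

INTERFACE

Orientations are given as [roll, pitch, yaw] about the fixed x, y, z axes, in that order (R = Rz(yaw) Ry(pitch) Rx(roll)).
In Python, from rig import state, snapshot, camera_model, sign_off, cut_out, hold_point_z gives the robot as it stands. The module is installed in compiled form; this text tells all that it offers.
- The arm moves only by the tool step_arm, never from a script. Its argument "steps" is a list that holds one entry, the list of rows, each a list of 7 numbers: the shift along the tool's x, y, z in mm, then the turn, a rotation vector about the tool's x, y, z in degrees, then the opening, from -1 (shut) to 1 (fully open). In form: [[[tx, ty, tz, ax, ay, az, claw], ...]]. A call has 1 to 10 rows; each row is the pose to reach, as a shift and turn from the pose commanded when the call began, along the tool's axes at that moment; what a row does not reach only later rows make up. A row lasts 1/10 s, in which the tool goes at most 50 mm and 8.59 degrees, less where a joint would pass 70% of its speed; a pose out of reach is approached as far as the arm can. A call with a gripper value outside its range is refused whole. The fingers move at their own pace and stop on an object; "newtons" is the grip in N (left out, the last holds). Time passes only in rows, so rows that repeat a pose let the fingers close. It gives the time, the measured TCP pose, the force, the opening and the grip force at its end, in the units of the state.
- state(): the state, without advancing time (a new reading comes with each control period).
- snapshot(name): name is "scene" or "top" or "wrist"; returns the picture (384x512x3 uint8, blue, green, red); there is no depth.
- camera_model(name): a dict with "K" (3x3 intrinsics, pixels), "origin" and "rotation" of the camera in the world. Camera axes: x right, y up, looking along -z (the intrinsics and any distortion apply to the point x, -y, -z); pixel columns grow to the right and rows downward; lengths in m; the calibration is good to about 2 mm. The wrist camera is an equidistant fisheye: a pixel r from the principal point sees the ray r / f radians off the axis. A picture is of the moment at which its call begins: read the wrist's pose just before it. camera_model takes no time and is no camera call; for the wrist camera it gives the pose at the moment of the call.
- sign_off(): hands the job in; it is judged then, once.
Trained networks look in the newest picture that a camera, given by its name, has taken for a name from the list of things; names that differ only in an ending like _2 or _b are one class to them, and where a whole thing is asked for, a point or a joint stands for the part that bears it (a point fixed in the world has none). Each returns a list of dicts, best first, with "score" (0 to 1); they miss things now and then, are a little off and sometimes report something else, mostly with a low value. They report only what shows in the picture. A call takes as long as a camera call.
- cut_out(label, camera): "region" (384x512 bool, what is visible of it) and "xy" ([column, row] in pixels, amid what is visible of it).
The state is a dict: "clock": time; "q": joint angles; "qvel": joint speeds; "tau": joint torques, N m; "ee_pos": TCP position; "tool_rot": TCP orientation; "ft_force": force on the tool from outside, world axes, zero at the start; "ft_torque": the same for the moment, N m; "width": finger opening in m; "finger_force": force on a finger pad.
Only numpy, scipy, OpenCV 4.12 (cv2) and the standard library are available. Lean on these libraries where they do the work, as an engineer would, in place of code of your own. Each camera call takes 0.05 s, during which the arm holds its last target. There are 200 camera calls.

## Working session

There is one attempt and no reset: what is moved stays moved. The work goes in short steps, Python scripts to look and compute and a tool call to move; the robot and the scene stay as the last step left them, time stands still between calls to the robot, and variables do not carry over. Pictures are saved under pics/ and viewed, at most 10 in all, crops included, and the job is handed in when it is done.

Besides the shell and the picture viewer there is one more tool, called after "Emit:" as name([rows], argument=value, ...), one row to a line, values as JSON. step_arm: Moves the arm, as the interface text tells. Its arguments: {"type":"object","properties":{"steps":{"type":"array","items":{"type":"array","items":{"type":"array","items":{"type":"number"}}}},"newtons":{"type":"number"}},"required":["steps"]}

```bash
mkdir -p pics
python3 - <<'E'
from rig import *
import cv2,numpy as np
s=state();print(s)
for c in("scene","top"):
    m=camera_model(c);print(c,m)
    im=snapshot(c);cv2.imwrite(f"pics/{c}0.png",im);np.save(f"{c}.npy",im)
    for l in("case","lid","glue","tape","offcut"):
        for r in cut_out(l,c)[:2]:
            reg=r["region"];ys,xs=np.where(reg)
            print(c,l,round(r["score"],2),r["xy"],xs.min(),xs.max(),ys.min(),ys.max()) if len(xs) else 0
            np.save(f"{c}_{l}.npy",reg) if r["score"]>.5 else 0
print(hold_point_z,state()["clock"])
E
```

```text
{'clock': 0.0, 'q': array([9.51308249e-01, 1.04724019e-01, 9.64082192e-02, 1.56388876e+00,
       7.58829283e-08, 1.35310555e+00]), 'qvel': array([-7.21753765e-04,  4.85434317e-04, -6.08580933e-04,  7.37892222e-05,
       -3.22703687e-04, -1.23452353e-03]), 'tau': array([ 6.53369789e-04, -5.56934881e+01,  5.03643894e+01,  1.72780693e-02,
       -1.93358105e-04, -2.37039393e-05]), 'ee_pos': array([0.2344199 , 0.55192706, 0.23047425]), 'tool_rot': array([-3.14021767e+00, -3.04218852e-04,  2.73979515e+00]), 'ft_force': array([ 0.81472692, -0.06045587,  0.06474414]), 'ft_torque': array([-0.01848404, -0.00163545,  0.0398975 ]), 'finger_force': 0.0, 'width': 0.08523057149570315}
scene {'K': array([[422.19757385,   0.        , 251.90569106],
       [  0.        , 422.19757385, 185.56111906],
       [  0.        ,   0.        ,   1.        ]]), 'origin': array([1.51728364, 0.16525681, 0.7596321 ]), 'rotation': array([0.94437557, 0.01776544, 1.6931003 ])}
scene case 0.89 [227.2, 186.6] 184 261 101 239
scene lid 0.66 [244.8, 157.8] 237 262 100 212
scene glue 0.78 [306.6, 176.3] 295 316 146 200
scene tape 0.95 [315.4, 214.9] 297 327 201 229
scene offcut 0.59 [124.9, 215.1] 110 136 194 237
top {'K': array([[351.16751257,   0.        , 254.78679221],
       [  0.        , 351.16751257, 194.43066947],
       [  0.        ,   0.        ,   1.        ]]), 'origin': array([0.54852274, 0.02576604, 1.02876461]), 'rotation': array([ 7.41507221e-02,  1.49265980e-03, -1.57970412e+00])}
top case 0.79 [276.9, 215.5] 231 328 152 286
top case 0.18 [368.3, 177.7] 352 389 153 208
top lid 0.61 [255.8, 216.5] 231 276 153 288
top glue 0.74 [200.1, 237.1] 184 209 226 248
top glue 0.33 [254.5, 219.7] 233 275 154 287
top tape 0.68 [189.9, 192.2] 177 205 180 202
top tape 0.52 [371.0, 178.2] 352 389 153 208
top offcut 0.71 [371.5, 177.3] 353 389 152 209
0.0187 0.6
```

Run:
```python
import cv2,numpy as np
a=cv2.imread("pics/scene0.png")[80:260,80:350];b=cv2.imread("pics/top0.png")[130:310,150:420]
cv2.imwrite("pics/both.png",cv2.resize(np.vstack([a,b]),None,fx=1.6,fy=1.6,interpolation=cv2.INTER_CUBIC))
```

```text
(no output)
```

View pics/top0.png

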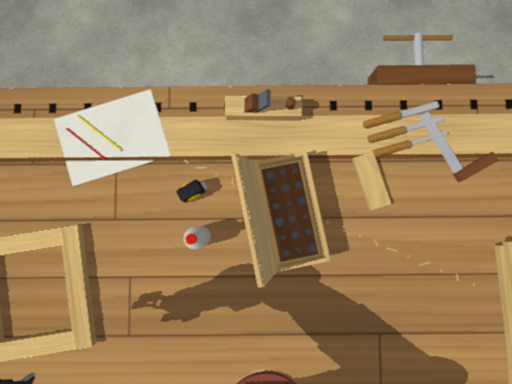

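View pics/scene0.png

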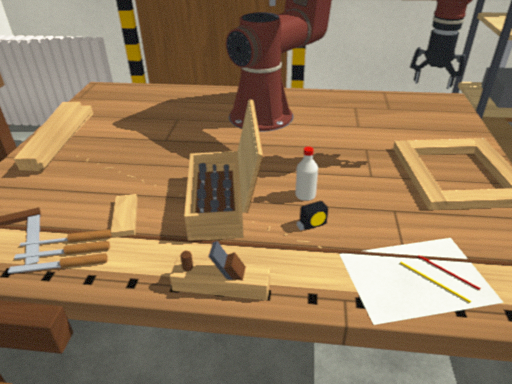

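```bash
cat > geo.py <<'E'
import numpy as np,cv2
from scipy.spatial.transform import Rotation as R
from rig import camera_model
def cam(c):
    m=camera_model(c);return m["K"],np.array(m["origin"]),R.from_euler("xyz",m["rotation"]).as_matrix()
def proj(P,C):
    K,o,r=C;p=(np.atleast_2d(P)-o)@r;p=p*[1,-1,-1];p=p@K.T;return p[:,:2]/p[:,2:]
def world(P,x,y,yaw):
    c,s=np.cos(yaw),np.sin(yaw);P=np.atleast_2d(P);return np.c_[x+c*P[:,0]-s*P[:,1],y+s*P[:,0]+c*P[:,1],P[:,2]]
def case_pts():return np.array([[i*.0725,j*.15,k] for i in(-1,1) for j in(-1,1) for k in(0,.085)])
def lid_pts(a):  # r along lid, n thickness outward
    return np.array([[.0725-r*np.cos(a)+n*np.sin(a),j*.15,.0855+r*np.sin(a)+n*np.cos(a)] for r in(0,.175) for n in(0,.014) for j in(-1,1)])
def draw(p,C):
    m=np.zeros((384,512),np.uint8)
    for P in(case_pts(),lid_pts(p[3])):
        h=cv2.convexHull(proj(world(P,*p[:3]),C).astype(np.float32))
        cv2.fillConvexPoly(m,np.round(h*16).astype(np.int32),1,shift=4)
    return m>0
E
python3 - <<'E'
from geo import *
from scipy.optimize import minimize
Cs={c:cam(c) for c in("top","scene")}
def cost(p,cs=("top","scene")):
    t=0
    for c in cs:
        g=np.load(f"{c}_case.npy")|np.load(f"{c}_lid.npy");d=draw(p,Cs[c]);t+=1-(g&d).sum()/(g|d).sum()
    return t+.3*(p[3]-1.8)**2
for cs in(("top","scene"),("top",),("scene",)):
    best=min((minimize(cost,[.47,y,yaw,1.8],args=(cs,),method="Nelder-Mead",options=dict(initial_simplex=np.array([.47,y,yaw,1.8])+np.vstack([np.zeros(4),np.diag([.03,.03,.1,.1])]),maxiter=400)) for y in(-.02,-.1) for yaw in(1.3,1.6,1.9)),key=lambda r:r.fun)
    print(cs,best.x.round(4),best.fun)
    if len(cs)==2:p=best.x
def ground(c,u,z):
    K,o,r=Cs[c];d=np.linalg.inv(K)@[u[0],u[1],1];d=r@(d*[1,-1,-1]);return o+d*(z-o[2])/d[2]
for l,z in(("glue",.08),("tape",.03),("offcut",.011)):
    for c in Cs:
        ys,xs=np.where(np.load(f"{c}_{l}.npy"));print(l,c,ground(c,[xs.mean(),ys.mean()],z).round(3))
out=[]
for c in("top","scene"):
    im=np.load(c+".npy").copy()
    for P in(case_pts(),lid_pts(p[3])):
        q=proj(world(P,*p[:3]),Cs[c]);W=P
        for i in range(8):
            for k in(1,2,4):
                j=i^k
                cv2.line(im,tuple(int(v) for v in q[i]),tuple(int(v) for v in q[j]),(0,0,255),1)
    x=(190,130) if c=="top" else (150,85)
    out.append(cv2.resize(im[x[1]:x[1]+170,x[0]:x[0]+150],None,fx=2.6,fy=2.6))
cv2.imwrite("pics/fit.png",np.hstack(out))
E
```

```text
('top', 'scene') [ 0.5735 -0.07    1.7567  1.7813] 0.06097971655065739
('top',) [ 0.5729 -0.0694  1.7599  1.7801] 0.016394388721852112
('scene',) [ 0.574  -0.0707  1.7585  1.7819] 0.03964972423603373
glue top [0.507 0.183 0.08 ]
glue scene [0.526 0.185 0.08 ]
tape top [ 0.659 -0.305  0.03 ]
tape scene [0.638 0.208 0.03 ]
offcut top [ 0.66  -0.311  0.011]
offcut scene [ 0.668 -0.311  0.011]
```

View pics/fit.png

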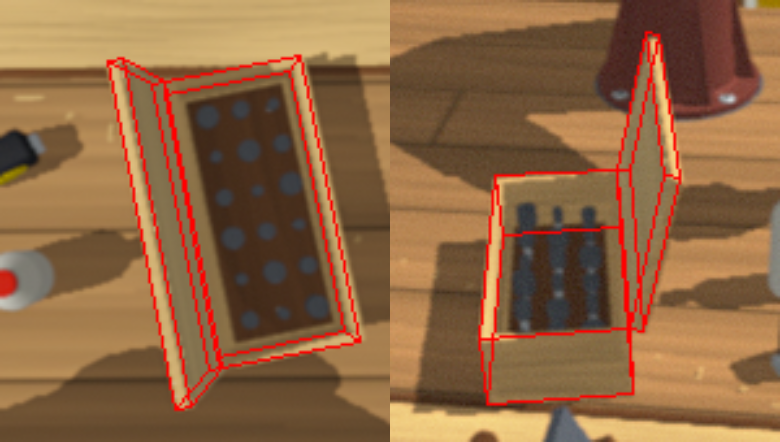

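The overlay of the fitted case and lid matches both pictures: in the top view the free edge runs from (233,154) to (262,286). I'll take the case at (0.5735, -0.070) with yaw 1.757. Next I write a planner in the case frame.

```bash
cat > plan.py <<'E'
import numpy as np,sys,json
from scipy.spatial.transform import Rotation as R,Slerp
from rig import state
O=np.array([.5735,-.07]);Y=1.757
ex=np.array([np.cos(Y),np.sin(Y),0]);ey=np.array([-ex[1],ex[0],0]);ez=np.array([0,0,1.])
def pose(x,y,z,t):
    t=np.radians(t);p=np.r_[O,0]+x*ex+y*ey+z*ez
    zt=np.sin(t)*ex-np.cos(t)*ez;return p,R.from_matrix(np.c_[ey,np.cross(zt,ey),zt])
def meas():
    s=state();return s["ee_pos"],R.from_euler("xyz",s["tool_rot"])
def where():
    s=state();p=s["ee_pos"]-np.r_[O,0];z=R.from_euler("xyz",s["tool_rot"]).as_matrix()[:,2]
    f=s["ft_force"];return "t=%.2f case x,y,z mm %s tilt %.1f | F case %s"%(s["clock"],(1e3*np.array([p@ex,p@ey,p[2]])).round(1),np.degrees(np.arctan2(z@ex,-z[2])),np.round([f@ex,f@ey,f[2]],2))
def plan(targets,sync=False):
    """targets: (x,y,z mm,tilt deg,nrows); prints rows in tens; commanded pose kept in cmd.json"""
    if sync:p,r=meas()
    else: c=json.load(open("cmd.json"));p,r=np.array(c[0]),R.from_quat(c[1])
    seq=[];a=(p,r)
    for x,y,z,t,n in targets:
        b=pose(x/1e3,y/1e3,z/1e3,t);sl=Slerp([0,1],R.concatenate([a[1],b[1]]))
        seq+=[(a[0]+(b[0]-a[0])*k/n,sl(k/n)) for k in range(1,n+1)];a=b
    out=[]
    for i,(q,s) in enumerate(seq):
        if i%10==0:bp,br=(p,r) if i==0 else last;rows=[];out.append(rows)
        row=np.r_[np.round(br.inv().apply(q-bp)*1e3,0),np.round(np.degrees((br.inv()*s).as_rotvec()),1)]
        rows.append([float(v) for v in row]+[-1])
        last=(bp+br.apply(row[:3]/1e3),br*R.from_rotvec(np.radians(row[3:6])))
    json.dump([last[0].tolist(),last[1].as_quat().tolist()],open("cmd.json","w"))
    for o in out:print(json.dumps([o]).replace(".0,",","))
    print(where())
E
python3 -c "
from plan import *
plan([(-160,0,330,0,20),(-130,0,230,60,8),(-64,0,143,60,4)],True)"
```

```text
[[[-32, -29, -5, 0, 0, -1.7, -1], [-64, -57, -10, 0, 0, -3.4, -1], [-97, -86, -15, 0, 0, -5.1, -1], [-129, -115, -20, 0, 0, -6.7, -1], [-161, -143, -25, 0, 0, -8.4, -1], [-193, -172, -30, 0, 0, -10.1, -1], [-225, -201, -35, 0, 0, -11.8, -1], [-258, -229, -39, 0, 0, -13.5, -1], [-290, -258, -44, 0, 0, -15.2, -1], [-322, -287, -49, 0, 0, -16.8, -1]]]
[[[-23, -36, -5, 0, 0, -1.7, -1], [-45, -73, -10, 0, 0, -3.4, -1], [-68, -110, -15, 0, 0, -5.1, -1], [-90, -147, -20, 0, 0, -6.8, -1], [-113, -183, -25, 0, 0, -8.5, -1], [-135, -220, -30, 0, 0, -10.2, -1], [-158, -257, -35, 0, 0, -11.8, -1], [-180, -294, -40, 0, 0, -13.5, -1], [-203, -330, -45, 0, 0, -15.2, -1], [-225, -367, -50, 0, 0, -16.9, -1]]]
[[[-0, 3, 13, -7.5, 0, 0, -1], [-0, 7, 25, -15, 0, 0, -1], [-0, 11, 38, -22.5, 0, 0, -1], [-0, 15, 50, -30, 0, 0, -1], [-0, 18, 63, -37.5, 0, 0, -1], [-0, 22, 75, -45, 0, 0, -1], [-0, 26, 88, -52.5, 0, 0, -1], [-0, 30, 100, -60, -0, 0, -1], [-0, 46, 122, -60, -0, 0, -1], [-0, 63, 144, -60, -0, 0, -1]]]
[[[-0, -11, 25, 0, -0, 0, -1], [-0, -21, 50, 0, -0, 0, -1]]]
t=0.60 case x,y,z mm [674.2 217.8 231.3] tilt 0.0 | F case [ 0.18 -0.71  0.07]
```

Emit:
step_arm([
  [[-32, -29, -5, 0, 0, -1.7, -1], [-64, -57, -10, 0, 0, -3.4, -1], [-97, -86, -15, 0, 0, -5.1, -1], [-129, -115, -20, 0, 0, -6.7, -1], [-161, -143, -25, 0, 0, -8.4, -1], [-193, -172, -30, 0, 0, -10.1, -1], [-225, -201, -35, 0, 0, -11.8, -1], [-258, -229, -39, 0, 0, -13.5, -1], [-290, -258, -44, 0, 0, -15.2, -1], [-322, -287, -49, 0, 0, -16.8, -1]],
], newtons=40)

```text
clock: 1.6
ee_pos: [0.4192, 0.1605, 0.2808]
tool_rot: [3.141, 0.001, 3.034]
ft_force: [0.5, -0.1, 0.8]
width: 0.0001
finger_force: 0.0
```

Emit:
step_arm([
  [[-23, -36, -5, 0, 0, -1.7, -1], [-45, -73, -10, 0, 0, -3.4, -1], [-68, -110, -15, 0, 0, -5.1, -1], [-90, -147, -20, 0, 0, -6.8, -1], [-113, -183, -25, 0, 0, -8.5, -1], [-135, -220, -30, 0, 0, -10.2, -1], [-158, -257, -35, 0, 0, -11.8, -1], [-180, -294, -40, 0, 0, -13.5, -1], [-203, -330, -45, 0, 0, -15.2, -1], [-225, -367, -50, 0, 0, -16.9, -1]],
])

```text
clock: 2.6
ee_pos: [0.6032, -0.2287, 0.3304]
tool_rot: [-3.141, 0.0, -2.954]
ft_force: [1.0, -0.2, 0.6]
width: -0.0
finger_force: 0.0
```

Emit:
step_arm([
  [[0, 3, 13, -7.5, 0, 0, -1], [0, 7, 25, -15, 0, 0, -1], [0, 11, 38, -22.5, 0, 0, -1], [0, 15, 50, -30, 0, 0, -1], [0, 18, 63, -37.5, 0, 0, -1], [0, 22, 75, -45, 0, 0, -1], [0, 26, 88, -52.5, 0, 0, -1], [0, 30, 100, -60, 0, 0, -1], [0, 46, 122, -60, 0, 0, -1], [0, 63, 144, -60, 0, 0, -1]],
])

```text
clock: 3.6
ee_pos: [0.562, -0.1257, 0.1395]
tool_rot: [2.172, 0.031, -3.007]
ft_force: [0.2, 0.1, -0.7]
width: -0.0
finger_force: 0.0
```

Emit:
step_arm([
  [[0, -11, 25, 0, 0, 0, -1], [0, -21, 50, 0, 0, 0, -1]],
])

```text
clock: 3.8
ee_pos: [0.5597, -0.096, 0.0933]
tool_rot: [2.174, 0.031, -3.006]
ft_force: [-0.0, -0.5, 0.5]
width: 0.0002
finger_force: 0.0
```

Run:
```python
from plan import *
from rig import snapshot
import cv2
s=state();print(s["q"].round(2),s["width"],where())
im=snapshot("scene");cv2.imwrite("pics/s1.png",cv2.resize(im[20:280,60:380],None,fx=2.2,fy=2.2))
print(where())
```

```text
[-0.72  0.81  0.42  2.    0.59 -1.13] 0.00020056447882505602 t=3.80 case x,y,z mm [-23.   18.3  93.3] tilt 55.4 | F case [-0.52  0.11  0.48]
t=3.85 case x,y,z mm [-20.   18.9  90.1] tilt 55.6 | F case [ 2.5   0.93 -3.43]
```

View pics/s1.png

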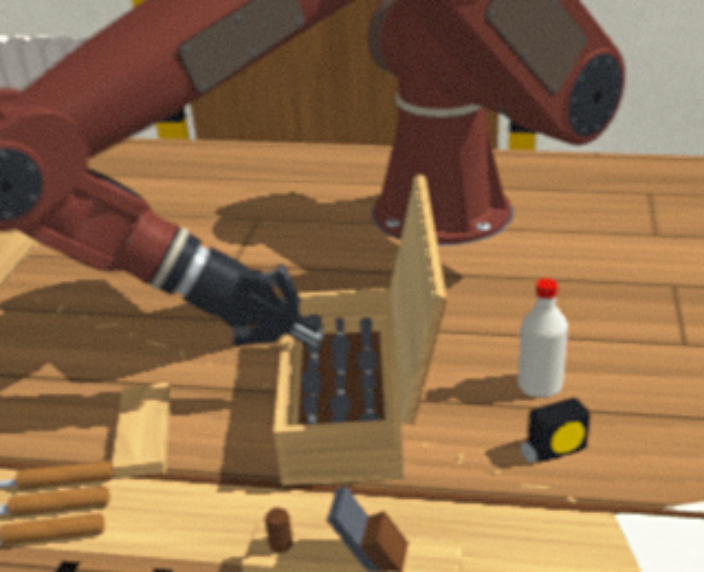

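The closed fingers (pixel 310,330 in the crop) ended up inside the case at a tilt of 55°. Joint 4 was near its limit, so straight-on at 60° is out of reach. I'll use a shallower 45° tilt and turn the heading 30° away from the robot, then rehearse that.

```bash
python3 - <<'E'
s=open('plan.py').read()
s=s.replace('''zt=np.sin(t)*ex-np.cos(t)*ez;return p,R.from_matrix(np.c_[ey,np.cross(zt,ey),zt])''','''f=np.radians(30);h=np.cos(f)*ex-np.sin(f)*ey;k=np.cross(ez,h)
    zt=np.sin(t)*h-np.cos(t)*ez;return p,R.from_matrix(np.c_[k,np.cross(zt,k),zt])''')
s=s.replace('np.degrees(np.arctan2(z@ex,-z[2]))','np.degrees(np.arccos(-z[2]))')
open('plan.py','w').write(s)
E
python3 -c "
from plan import *
plan([(-70,10,170,45,5),(-100,0,170,45,4),(-70,0,136,45,1)],True)"
```

```text
[[[-3, 8, -17, 2.2, -4, 3.7, -1], [-5, 15, -34, 4.3, -8, 7.5, -1], [-8, 23, -51, 6.5, -12, 11.2, -1], [-11, 30, -69, 8.6, -16, 14.9, -1], [-14, 38, -86, 10.8, -20, 18.6, -1], [-16, 33, -92, 10.8, -20, 18.6, -1], [-19, 29, -98, 10.8, -20, 18.6, -1], [-22, 25, -104, 10.8, -20, 18.6, -1], [-25, 21, -110, 10.8, -20, 18.6, -1], [-23, 10, -66, 10.8, -20, 18.6, -1]]]
t=3.85 case x,y,z mm [-20.   18.9  90.1] tilt 55.6 | F case [ 2.5   0.93 -3.43]
```

Emit:
step_arm([
  [[-3, 8, -17, 2.2, -4, 3.7, -1], [-5, 15, -34, 4.3, -8, 7.5, -1], [-8, 23, -51, 6.5, -12, 11.2, -1], [-11, 30, -69, 8.6, -16, 14.9, -1], [-14, 38, -86, 10.8, -20, 18.6, -1], [-16, 33, -92, 10.8, -20, 18.6, -1], [-19, 29, -98, 10.8, -20, 18.6, -1], [-22, 25, -104, 10.8, -20, 18.6, -1], [-25, 21, -110, 10.8, -20, 18.6, -1], [-25, 21, -110, 10.8, -20, 18.6, -1]],
])

```text
clock: 4.85
ee_pos: [0.5932, -0.172, 0.174]
tool_rot: [2.356, 0.004, 2.803]
ft_force: [-0.0, 0.6, -0.8]
width: -0.0
finger_force: 0.0
```

```bash
python3 -c "
from plan import *
print(state()['q'].round(2))
plan([(-92,0,130,45,2),(-92,0,53,45,4),(-92,0,130,45,2),(-120,0,160,45,2)],True)"
```

```text
[-0.83  0.43  0.19  1.76  0.68 -0.64]
[[[3, -12, 19, -0, 0.1, 0, -1], [7, -24, 38, -0, 0.2, 0.1, -1], [7, -38, 52, -0, 0.2, 0.1, -1], [7, -51, 65, -0, 0.2, 0.1, -1], [7, -65, 79, -0, 0.2, 0.1, -1], [7, -78, 93, -0, 0.2, 0.1, -1], [7, -51, 65, -0, 0.2, 0.1, -1], [7, -24, 38, -0, 0.2, 0.1, -1], [-1, -22, 19, -0, 0.2, 0.1, -1], [-8, -20, -0, -0, 0.2, 0.1, -1]]]
t=4.85 case x,y,z mm [-103.9   -0.5  174. ] tilt 45.0 | F case [ 0.63 -0.09 -0.79]
```

Emit:
step_arm([
  [[3, -12, 19, 0, 0.1, 0, -1], [7, -24, 38, 0, 0.2, 0.1, -1], [7, -38, 52, 0, 0.2, 0.1, -1], [7, -51, 65, 0, 0.2, 0.1, -1], [7, -65, 79, 0, 0.2, 0.1, -1], [7, -78, 93, 0, 0.2, 0.1, -1], [7, -78, 93, 0, 0.2, 0.1, -1]],
])

```text
clock: 5.55
ee_pos: [0.589, -0.1577, 0.0513]
tool_rot: [2.355, -0.003, 2.805]
ft_force: [-0.8, 0.2, -1.1]
width: -0.0
finger_force: 0.0
```

Run:
```python
from plan import *
from rig import snapshot
import cv2
print(state()['q'].round(2),where())
im=snapshot("scene");im2=snapshot("top")
cv2.imwrite("pics/s2.png",np.hstack([cv2.resize(im[60:260,100:290],(570,600)),cv2.resize(im2[130:330,220:296],(228,600))]))
plan([(-110,0,150,45,3),(-120,0,320,20,6),(165,0,320,20,8),(165,0,235,20,3)],True)
```

```text
[-0.81  0.5   0.05  1.55  0.68 -0.63] t=5.55 case x,y,z mm [-89.1   1.   51.3] tilt 45.1 | F case [ 0.35  0.77 -1.08]
[[[-3, 19, -27, -0, 0, 0, -1], [-7, 37, -53, -0, 0, 0, -1], [-10, 56, -80, -0, 0, 0, -1], [-11, 75, -101, 4.1, 0, 0, -1], [-12, 94, -122, 8.3, 0, 0, -1], [-12, 113, -143, 12.5, 0, 0, -1], [-13, 132, -164, 16.6, 0, 0, -1], [-14, 151, -185, 20.8, 0, 0, -1], [-15, 170, -206, 25, 0, 0, -1], [3, 192, -184, 25, 0, 0, -1]]]
[[[18, 29, 11, -0, 0, 0, -1], [36, 58, 21, -0, 0, 0, -1], [53, 87, 32, -0, 0, 0, -1], [71, 116, 42, -0, 0, 0, -1], [89, 145, 53, -0, 0, 0, -1], [107, 174, 63, -0, 0, 0, -1], [125, 203, 74, -0, 0, 0, -1], [125, 193, 100, -0, 0, 0, -1], [125, 183, 127, -0, 0, 0, -1], [125, 173, 154, -0, 0, 0, -1]]]
t=5.65 case x,y,z mm [-90.5   0.   54.4] tilt 45.0 | F case [ 0.31 -0.7   1.34]
```

View pics/s2.png

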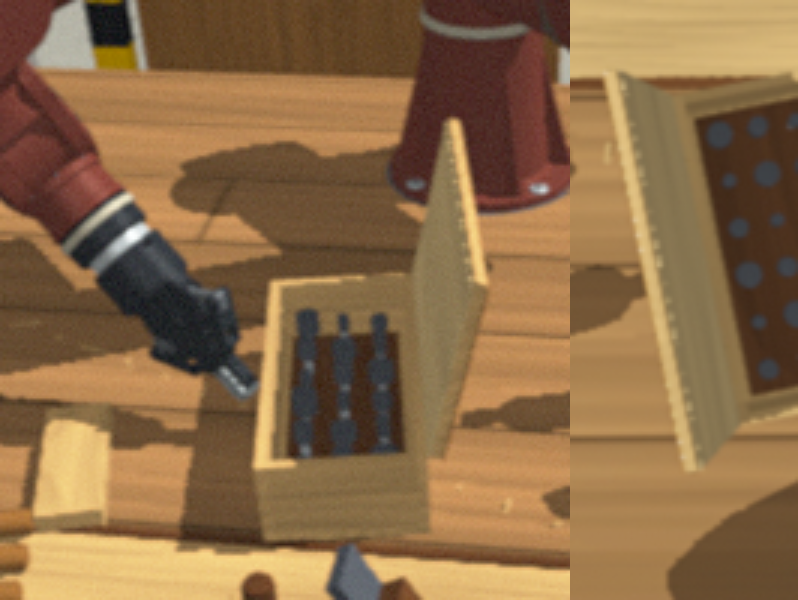

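The finger sits just outside the front wall (pixel 255,390) with room around it, and the lid is still at its stop. Next I go over the top to behind the lid.

Emit:
step_arm([
  [[-3, 19, -27, 0, 0, 0, -1], [-7, 37, -53, 0, 0, 0, -1], [-10, 56, -80, 0, 0, 0, -1], [-11, 75, -101, 4.1, 0, 0, -1], [-12, 94, -122, 8.3, 0, 0, -1], [-12, 113, -143, 12.5, 0, 0, -1], [-13, 132, -164, 16.6, 0, 0, -1], [-14, 151, -185, 20.8, 0, 0, -1], [-15, 170, -206, 25, 0, 0, -1], [3, 192, -184, 25, 0, 0, -1]],
])

```text
clock: 6.65
ee_pos: [0.5911, -0.1547, 0.3272]
tool_rot: [2.799, 0.012, 2.803]
ft_force: [0.7, -0.0, 0.3]
width: -0.0003
finger_force: 0.0
```

Emit:
step_arm([
  [[18, 29, 11, 0, 0, 0, -1], [36, 58, 21, 0, 0, 0, -1], [53, 87, 32, 0, 0, 0, -1], [71, 116, 42, 0, 0, 0, -1], [89, 145, 53, 0, 0, 0, -1], [107, 174, 63, 0, 0, 0, -1], [125, 203, 74, 0, 0, 0, -1], [125, 193, 100, 0, 0, 0, -1], [125, 183, 127, 0, 0, 0, -1], [125, 173, 154, 0, 0, 0, -1]],
])

```text
clock: 7.65
ee_pos: [0.5427, 0.0923, 0.2352]
tool_rot: [2.793, 0.004, 2.805]
ft_force: [0.7, 0.5, -0.1]
width: -0.0004
finger_force: 0.0
```

Run:
```python
from plan import *
from rig import snapshot
import cv2
print(state()['q'].round(2),where())
im=snapshot("scene");cv2.imwrite("pics/s3.png",cv2.resize(im[40:260,150:350],None,fx=2.6,fy=2.6))
plan([(125,0,235,20,8),(95,0,235,20,6)],True)
```

```text
[-0.27 -0.19 -0.22  1.52  0.35  0.07] t=7.65 case x,y,z mm [1.652e+02 2.000e-01 2.352e+02] tilt 19.9 | F case [ 0.32 -0.75 -0.12]
[[[-3, -4, -2, -0, -0, -0, -1], [-6, -8, -4, -0, -0, -0, -1], [-8, -11, -6, -0, -0.1, -0, -1], [-11, -15, -8, -0.1, -0.1, -0, -1], [-14, -19, -10, -0.1, -0.1, -0, -1], [-17, -23, -12, -0.1, -0.1, -0, -1], [-19, -27, -15, -0.1, -0.1, -0, -1], [-22, -30, -17, -0.1, -0.1, -0, -1], [-25, -34, -18, -0.1, -0.1, -0, -1], [-27, -39, -20, -0.1, -0.1, -0, -1]]]
[[[-3, -4, -1, -0, -0, -0, -1], [-5, -8, -3, -0, -0, -0, -1], [-8, -12, -4, -0, -0, -0, -1], [-10, -16, -6, -0, -0, -0, -1]]]
t=7.70 case x,y,z mm [165.7   2.  229.7] tilt 19.9 | F case [ 0.44  1.16 -5.12]
```

View pics/s3.png

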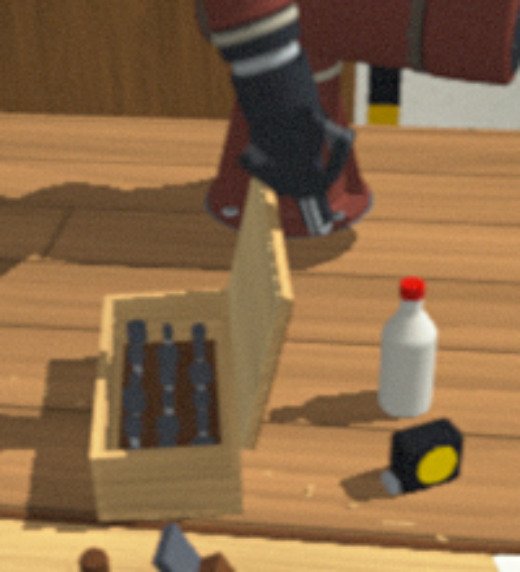

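```bash
cat > ang.py <<'E'
from geo import *
from rig import snapshot,cut_out
from scipy.optimize import minimize_scalar
def angle(c="scene",lo=0.,hi=1.8):
    snapshot(c);r=cut_out("lid",c)
    if not r:return None
    g=r[0]["region"];C=cam(c)
    def cost(a):
        m=np.zeros((384,512),np.uint8);h=cv2.convexHull(proj(world(lid_pts(a),.5735,-.07,1.757),C).astype(np.float32))
        cv2.fillConvexPoly(m,np.round(h*16).astype(np.int32),1,shift=4);m=m>0
        return 1-(g&m).sum()/(g|m).sum()
    A=np.linspace(lo,hi,121);f=[cost(a) for a in A];i=int(np.argmin(f));return round(A[i],3),round(f[i],2),round(r[0]["score"],2)
E
python3 -c "
from plan import *
plan([(105,0,240,20,10)],True)"
```

```text
[[[-3, -5, -3, -0, -0, -0, -1], [-6, -9, -5, -0, -0, -0, -1], [-10, -14, -8, -0, -0, -0, -1], [-13, -18, -11, -0, -0.1, -0, -1], [-16, -23, -14, -0.1, -0.1, -0, -1], [-19, -27, -16, -0.1, -0.1, -0, -1], [-22, -32, -19, -0.1, -0.1, -0, -1], [-26, -36, -22, -0.1, -0.1, -0, -1], [-29, -41, -25, -0.1, -0.1, -0, -1], [-32, -45, -27, -0.1, -0.1, -0, -1]]]
t=7.70 case x,y,z mm [165.7   2.  229.7] tilt 19.9 | F case [ 0.44  1.16 -5.12]
```

Emit:
step_arm([
  [[-3, -5, -2, 0, 0, 0, -1], [-6, -9, -4, 0, 0, 0, -1], [-10, -14, -7, 0, 0, 0, -1], [-13, -18, -9, 0, 0, 0, -1], [-16, -23, -11, 0, 0, 0, -1], [-19, -27, -13, 0, 0, 0, -1], [-22, -32, -15, 0, 0, 0, -1], [-26, -36, -18, 0, 0, 0, -1], [-29, -41, -20, 0, 0, 0, -1], [-32, -45, -22, 0, 0, 0, -1]],
])

```text
clock: 8.7
ee_pos: [0.5563, 0.0336, 0.2394]
tool_rot: [2.794, 0.001, 2.804]
ft_force: [-1.0, 1.2, 1.3]
width: 0.0
finger_force: 0.9
```

Run:
```python
from plan import *
from ang import angle
print(where());print(angle(),angle("top"));print(where())
```

```text
t=8.70 case x,y,z mm [105.   -2.2 239.4] tilt 19.9 | F case [1.41 0.78 1.3 ]
(np.float64(1.545), np.float64(0.26), 0.94) (np.float64(1.575), np.float64(0.48), 0.98)
t=8.90 case x,y,z mm [105.3  -2.3 239.3] tilt 19.9 | F case [-0.86  0.25  0.36]
```

The lid is at about 1.55 rad and resting on the finger, as predicted. Next I plan the push, the hop over the lid and the pre-placed catch.

Run:
```python
from plan import *
plan([(70,0,240,20,7),(54,8,290,20,2),(-130,0,290,45,4),(-130,0,150,45,3),(-72,0,138,45,4)],True)
```

```text
[[[-2, -4, -2, -0, 0, -0, -1], [-4, -8, -3, -0, 0, -0, -1], [-7, -13, -5, -0, 0, -0, -1], [-9, -17, -7, -0.1, 0.1, -0, -1], [-11, -21, -8, -0.1, 0.1, -0, -1], [-13, -25, -10, -0.1, 0.1, -0, -1], [-16, -30, -11, -0.1, 0.1, -0, -1], [-16, -29, -38, -0.1, 0.1, -0, -1], [-17, -29, -65, -0.1, 0.1, -0, -1], [-42, -66, -78, -6.3, 0.1, -0, -1]]]
[[[-24, -35, -17, -6.3, -0, -0, -1], [-49, -70, -34, -12.5, -0, -0, -1], [-74, -104, -51, -18.8, -0, -0, -1], [-74, -125, -9, -18.8, -0, -0, -1], [-74, -146, 33, -18.8, -0, -0, -1], [-74, -166, 74, -18.8, -0, -0, -1], [-67, -156, 83, -18.8, -0, -0, -1], [-59, -146, 91, -18.8, -0, -0, -1], [-52, -136, 99, -18.8, -0, -0, -1], [-45, -126, 107, -18.8, -0, -0, -1]]]
t=8.90 case x,y,z mm [105.3  -2.3 239.3] tilt 19.9 | F case [-0.86  0.25  0.36]
```

Emit:
step_arm([
  [[-2, -4, -2, 0, 0, 0, -1], [-4, -8, -3, 0, 0, 0, -1], [-7, -13, -5, 0, 0, 0, -1], [-9, -17, -7, 0, 0, 0, -1], [-11, -21, -8, 0, 0, 0, -1], [-13, -25, -10, 0, 0, 0, -1], [-16, -30, -11, 0, 0, 0, -1]],
])

```text
clock: 9.6
ee_pos: [0.5607, -0.0016, 0.2399]
tool_rot: [2.794, 0.002, 2.804]
ft_force: [-0.7, 0.6, 0.4]
width: -0.0001
finger_force: 0.4
```

Run:
```python
from plan import *
from ang import angle
print(where());print(angle());print(where())
plan([(54,8,290,20,2),(-130,0,290,45,5),(-130,0,150,45,3),(-72,0,138,45,3)],True)
```

```text
t=9.60 case x,y,z mm [ 6.960e+01 -1.000e-01  2.399e+02] tilt 19.9 | F case [0.71 0.55 0.44]
(np.float64(1.365), np.float64(0.28), 0.81)
t=9.70 case x,y,z mm [ 6.910e+01 -2.000e-01  2.396e+02] tilt 19.9 | F case [ 0.73 -0.28 -0.1 ]
[[[-0, 1, -27, -0, 0.1, -0, -1], [-1, 1, -53, -0.1, 0.1, -0, -1], [-20, -28, -64, -5.1, 0.1, -0, -1], [-40, -57, -74, -10.1, 0.1, -0, -1], [-60, -87, -85, -15.1, 0.1, -0, -1], [-80, -116, -95, -20.1, 0.1, -0, -1], [-100, -145, -106, -25.1, 0.1, -0, -1], [-100, -161, -62, -25.1, 0.1, -0, -1], [-100, -177, -18, -25.1, 0.1, -0, -1], [-99, -193, 26, -25.1, 0.1, -0, -1]]]
[[[9, 9, 15, 0, 0, -0, -1], [19, 19, 29, 0, 0, -0, -1], [29, 28, 44, 0, 0, -0, -1]]]
t=9.70 case x,y,z mm [ 6.910e+01 -2.000e-01  2.396e+02] tilt 19.9 | F case [ 0.73 -0.28 -0.1 ]
```

Emit:
step_arm([
  [[0, 1, -27, 0, 0, 0, -1], [-1, 1, -53, 0, 0, 0, -1], [-20, -28, -64, -5, 0, 0, -1], [-40, -57, -74, -10, 0, 0, -1], [-60, -87, -85, -15, 0, 0, -1], [-80, -116, -95, -20, 0, 0, -1], [-100, -145, -106, -25, 0, 0, -1], [-100, -161, -62, -25, 0, 0, -1], [-100, -177, -18, -25, 0, 0, -1], [-99, -193, 26, -25, 0, 0, -1]],
])

```text
clock: 10.7
ee_pos: [0.5972, -0.1978, 0.1473]
tool_rot: [2.358, 0.001, 2.803]
ft_force: [0.7, 0.3, -1.0]
width: -0.0004
finger_force: 0.0
```

Emit:
step_arm([
  [[9, 9, 15, 0, 0, 0, -1], [19, 19, 29, 0, 0, 0, -1], [29, 28, 44, 0, 0, 0, -1]],
])

```text
clock: 11.0
ee_pos: [0.5864, -0.1386, 0.1377]
tool_rot: [2.357, 0.001, 2.804]
ft_force: [-0.3, -0.4, 0.5]
width: 0.0002
finger_force: 0.0
```

Run:
```python
from plan import *
from ang import angle
print(where());print(angle());print(where())
```

```text
t=11.00 case x,y,z mm [-69.8   0.  137.7] tilt 44.9 | F case [-0.35  0.33  0.46]
(np.float64(1.155), np.float64(0.11), 0.88)
t=11.10 case x,y,z mm [-6.820e+01  1.000e-01  1.378e+02] tilt 45.0 | F case [-0.22 -0.74  0.77]
```

The finger is in place under the lid, which is at about 1.15 rad and falling at a rate factor of roughly 0.5 rad/s. Now I wait for it to land on the finger.

Emit:
step_arm([
  [[-2, -3, -3, 0, 0, 0, -1], [-2, -3, -3, 0, 0, 0, -1], [-2, -3, -3, 0, 0, 0, -1], [-2, -3, -3, 0, 0, 0, -1], [-2, -3, -3, 0, 0, 0, -1], [-2, -3, -3, 0, 0, 0, -1], [-2, -3, -3, 0, 0, 0, -1], [-2, -3, -3, 0, 0, 0, -1], [-2, -3, -3, 0, 0, 0, -1], [-2, -3, -3, 0, 0, 0, -1]],
])

```text
clock: 12.1
ee_pos: [0.5872, -0.1439, 0.1384]
tool_rot: [2.357, 0.002, 2.804]
ft_force: [-0.5, -0.0, -0.2]
width: -0.0002
finger_force: 0.0
```

Emit:
step_arm([
  [[0, 0, 0, 0, 0, 0, -1], [0, 0, 0, 0, 0, 0, -1], [0, 0, 0, 0, 0, 0, -1], [0, 0, 0, 0, 0, 0, -1], [0, 0, 0, 0, 0, 0, -1], [0, 0, 0, 0, 0, 0, -1], [0, 0, 0, 0, 0, 0, -1], [0, 0, 0, 0, 0, 0, -1], [0, 0, 0, 0, 0, 0, -1], [0, 0, 0, 0, 0, 0, -1]],
])

```text
clock: 13.1
ee_pos: [0.5871, -0.144, 0.1383]
tool_rot: [2.357, 0.002, 2.804]
ft_force: [0.4, -0.8, -1.8]
width: -0.0001
finger_force: 0.9
```

Run:
```python
from plan import *
from ang import angle
print(where());print(angle());print(where())
```

```text
t=13.10 case x,y,z mm [-75.2   0.3 138.3] tilt 44.9 | F case [-0.87 -0.2  -1.84]
(np.float64(0.465), np.float64(0.04), 0.89)
t=13.20 case x,y,z mm [-75.2   0.3 138.3] tilt 44.9 | F case [-1.08  0.39 -1.37]
```

The lid is caught at about 0.47 rad with roughly 2 N on the finger. Next is the lowering plan.

Run:
```python
from plan import *
plan([(-75.2,0,138.3,45,2),(-84,0,118,45,7),(-92,0,95,45,8),(-96,0,75,45,8),(-96,0,50,45,12)],True)
```

```text
[[[-0, 0, 0, -0, 0, 0, -1], [-0, 0, 0, -0.1, 0.1, 0.1, -1], [-1, -3, 1, -0.1, 0.1, 0.1, -1], [-2, -6, 3, -0.1, 0.1, 0.1, -1], [-2, -8, 4, -0.1, 0.1, 0.1, -1], [-3, -11, 5, -0.1, 0.1, 0.1, -1], [-3, -14, 7, -0.1, 0.1, 0.1, -1], [-4, -17, 8, -0.1, 0.1, 0.1, -1], [-5, -20, 9, -0.1, 0.1, 0.1, -1], [-5, -22, 11, -0.1, 0.1, 0.1, -1]]]
[[[-1, -3, 1, 0, -0, -0, -1], [-1, -6, 2, 0, -0, -0, -1], [-2, -8, 4, 0, -0, -0, -1], [-2, -11, 5, 0, -0, -0, -1], [-3, -14, 7, 0, -0, -0, -1], [-3, -16, 8, 0, -0, -0, -1], [-4, -19, 9, 0, -0, -0, -1], [-4, -21, 11, 0, -0, -0, -1], [-4, -23, 12, 0, -0, -0, -1], [-4, -25, 14, 0, -0, -0, -1]]]
[[[-1, -2, 1, 0, -0, -0, -1], [-1, -4, 3, 0, -0, -0, -1], [-1, -6, 4, 0, -0, -0, -1], [-1, -8, 6, 0, -0, -0, -1], [-2, -10, 7, 0, -0, -0, -1], [-2, -12, 9, 0, -0, -0, -1], [-2, -13, 10, 0, -0, -0, -1], [-2, -15, 12, 0, -0, -0, -1], [-2, -16, 13, 0, -0, -0, -1], [-2, -18, 15, 0, -0, -0, -1]]]
[[[0, -1, 1, 0, -0, -0, -1], [0, -3, 2, 0, -0, -0, -1], [0, -4, 4, 0, -0, -0, -1], [0, -6, 5, 0, -0, -0, -1], [0, -7, 7, 0, -0, -0, -1], [0, -9, 8, 0, -0, -0, -1], [0, -10, 10, 0, -0, -0, -1]]]
t=13.20 case x,y,z mm [-75.2   0.3 138.3] tilt 44.9 | F case [-1.08  0.39 -1.37]
```

Emit:
step_arm([
  [[0, 0, 0, 0, 0, 0, -1], [0, 0, 0, 0, 0, 0, -1], [-1, -3, 1, 0, 0, 0, -1], [-2, -6, 3, 0, 0, 0, -1], [-2, -8, 4, 0, 0, 0, -1], [-3, -11, 5, 0, 0, 0, -1], [-3, -14, 7, 0, 0, 0, -1], [-4, -17, 8, 0, 0, 0, -1], [-5, -20, 9, 0, 0, 0, -1], [-5, -22, 11, 0, 0, 0, -1]],
])

```text
clock: 14.2
ee_pos: [0.5893, -0.1532, 0.1147]
tool_rot: [2.358, 0.002, 2.804]
ft_force: [0.5, -4.0, 0.2]
width: -0.0001
finger_force: 1.7
```

Emit:
step_arm([
  [[-1, -3, 1, 0, 0, 0, -1], [-1, -6, 2, 0, 0, 0, -1], [-2, -8, 4, 0, 0, 0, -1], [-2, -11, 5, 0, 0, 0, -1], [-3, -14, 7, 0, 0, 0, -1], [-3, -16, 8, 0, 0, 0, -1], [-4, -19, 9, 0, 0, 0, -1]],
])

```text
clock: 14.9
ee_pos: [0.5908, -0.1609, 0.0951]
tool_rot: [2.357, 0.002, 2.804]
ft_force: [-0.5, 0.3, -0.7]
width: 0.0002
finger_force: 0.6
```

Run:
```python
from plan import *
from ang import angle
print(where());print(angle());print(where())
plan([(-94,0,82,45,7),(-96,0,67,45,7),(-96,0,48,45,10)],True)
```

```text
t=14.90 case x,y,z mm [-92.6  -0.1  95.1] tilt 44.9 | F case [ 0.41  0.42 -0.73]
(np.float64(0.195), np.float64(0.04), 0.88)
t=15.00 case x,y,z mm [-92.7  -0.   94.8] tilt 44.9 | F case [-1.39 -0.64 -1.72]
[[[-0, -1, 1, -0, 0, 0, -1], [-0, -3, 2, -0, 0, 0, -1], [-0, -4, 4, -0, 0, 0, -1], [-0, -6, 5, -0, 0, 0, -1], [-0, -7, 6, -0, 0, 0, -1], [-1, -8, 7, -0.1, 0.1, 0, -1], [-1, -10, 8, -0.1, 0.1, 0, -1], [-1, -12, 10, -0.1, 0.1, 0, -1], [-1, -13, 11, -0.1, 0.1, 0, -1], [-1, -15, 12, -0.1, 0.1, 0, -1]]]
[[[-0, -2, 2, 0, -0, 0, -1], [-0, -3, 3, 0, -0, 0, -1], [-0, -5, 4, 0, -0, 0, -1], [-1, -7, 6, 0, -0, 0, -1], [-1, -8, 7, 0, -0, 0, -1], [-1, -9, 8, 0, -0, 0, -1], [-1, -11, 10, 0, -0, 0, -1], [-1, -12, 11, 0, -0, 0, -1], [-1, -13, 12, 0, -0, 0, -1], [-1, -15, 14, 0, -0, 0, -1]]]
[[[0, -1, 1, 0, -0, 0, -1], [0, -2, 2, 0, -0, 0, -1], [0, -4, 4, 0, -0, 0, -1], [0, -5, 5, 0, -0, 0, -1]]]
t=15.00 case x,y,z mm [-92.7  -0.   94.8] tilt 44.9 | F case [-1.39 -0.64 -1.72]
```

Emit:
step_arm([
  [[0, -1, 1, 0, 0, 0, -1], [0, -3, 2, 0, 0, 0, -1], [0, -4, 4, 0, 0, 0, -1], [0, -6, 5, 0, 0, 0, -1], [0, -7, 6, 0, 0, 0, -1], [-1, -8, 7, 0, 0, 0, -1], [-1, -10, 8, 0, 0, 0, -1], [-1, -12, 10, 0, 0, 0, -1], [-1, -13, 11, 0, 0, 0, -1], [-1, -15, 12, 0, 0, 0, -1]],
])

```text
clock: 16.0
ee_pos: [0.5912, -0.1637, 0.0761]
tool_rot: [2.358, 0.002, 2.804]
ft_force: [1.7, -4.4, -1.7]
width: -0.0
finger_force: 2.1
```

Emit:
step_arm([
  [[0, -2, 2, 0, 0, 0, -1], [0, -3, 3, 0, 0, 0, -1], [0, -5, 4, 0, 0, 0, -1], [-1, -7, 6, 0, 0, 0, -1], [-1, -8, 7, 0, 0, 0, -1], [-1, -9, 8, 0, 0, 0, -1], [-1, -11, 10, 0, 0, 0, -1], [-1, -12, 11, 0, 0, 0, -1], [-1, -13, 12, 0, 0, 0, -1], [-1, -15, 14, 0, 0, 0, -1]],
])

```text
clock: 17.0
ee_pos: [0.5918, -0.1645, 0.0556]
tool_rot: [2.358, 0.002, 2.804]
ft_force: [0.5, -1.3, 0.4]
width: -0.0001
finger_force: 0.6
```

Run:
```python
from plan import *
from ang import angle
print(where());print(angle());print(where())
plan([(-96,0,46,45,3),(-135,0,46,45,6),(-150,0,100,45,5)],True)
```

```text
t=17.00 case x,y,z mm [-96.3  -0.4  55.6] tilt 44.9 | F case [-1.37 -0.22  0.42]
(np.float64(0.0), np.float64(0.03), 0.87)
t=17.10 case x,y,z mm [-95.8  -0.5  55.4] tilt 45.0 | F case [-2.96  0.24 -1.15]
[[[0, -2, 2, -0, 0, 0, -1], [0, -5, 4, -0, 0, 0, -1], [0, -7, 6, -0, 0.1, 0, -1], [-3, -11, 2, -0, 0.1, 0, -1], [-6, -15, -2, -0, 0.1, 0, -1], [-9, -19, -6, -0, 0.1, 0, -1], [-13, -23, -10, -0, 0.1, 0, -1], [-16, -27, -14, -0, 0.1, 0, -1], [-19, -31, -18, -0, 0.1, 0, -1], [-21, -25, -27, -0, 0.1, 0, -1]]]
[[[-1, 6, -9, -0, -0, 0, -1], [-3, 12, -19, -0, -0, 0, -1], [-4, 17, -28, -0, -0, 0, -1], [-6, 23, -38, -0, -0, 0, -1]]]
t=17.10 case x,y,z mm [-95.8  -0.5  55.4] tilt 45.0 | F case [-2.96  0.24 -1.15]
```

Emit:
step_arm([
  [[0, -1, 1, 0, 0, 0, -1], [0, -3, 3, 0, 0, 0, -1], [0, -5, 4, 0, 0, 0, -1], [0, -7, 6, 0, 0, 0, -1], [-6, -15, -2, 0, 0, 0, -1], [-9, -19, -6, 0, 0, 0, -1], [-13, -23, -10, 0, 0, 0, -1], [-16, -27, -14, 0, 0, 0, -1], [-19, -31, -18, 0, 0, 0, -1], [-21, -25, -27, 0, 0, 0, -1]],
])

```text
clock: 18.1
ee_pos: [0.5988, -0.2061, 0.0561]
tool_rot: [2.356, -0.0, 2.803]
ft_force: [-0.6, -0.3, -0.4]
width: -0.0001
finger_force: 0.0
```

Emit:
step_arm([
  [[-1, 6, -9, 0, 0, 0, -1], [-3, 12, -19, 0, 0, 0, -1], [-4, 17, -28, 0, 0, 0, -1], [-6, 23, -38, 0, 0, 0, -1], [-6, 23, -38, 0, 0, 0, -1], [-6, 23, -38, 0, 0, 0, -1]],
])

```text
clock: 18.7
ee_pos: [0.6016, -0.2182, 0.1005]
tool_rot: [2.358, 0.002, 2.804]
ft_force: [0.3, 0.1, -0.5]
width: 0.0003
finger_force: 0.0
```

Run:
```python
from plan import *
from ang import angle
from rig import snapshot
import cv2
print(where());print(angle())
im=snapshot("scene");cv2.imwrite("pics/s4.png",cv2.resize(im[60:260,90:350],None,fx=2.5,fy=2.5))
```

```text
t=18.70 case x,y,z mm [-150.8   -0.2  100.5] tilt 44.9 | F case [ 0.06 -0.28 -0.47]
(np.float64(0.0), np.float64(0.02), 0.89)
```

View pics/s4.png

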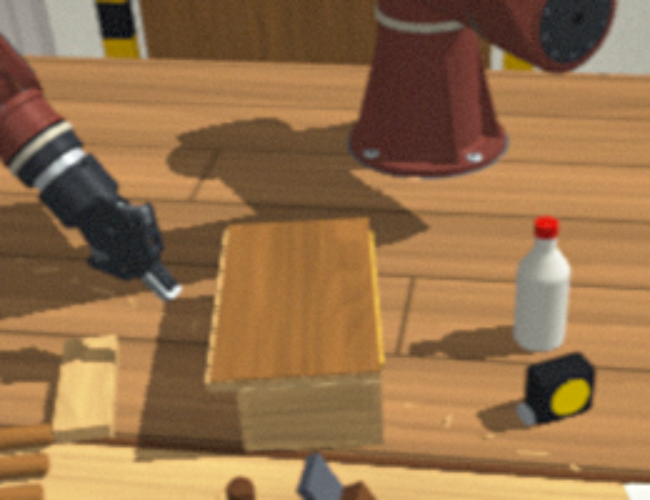

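The lid is shut (corners at 215,230 and 380,365). The finger is clear of it at (175,290), and the glue bottle, tape measure and offcut haven't moved.

```bash
python3 -c "
from rig import sign_off;print(sign_off())"
```

```text
the job is handed in; nothing more can be done
None
```

The job is handed in at about 19 s: the lid was tipped, caught on a finger at about 0.47 rad and lowered slowly until shut, and the camera shows it closed, the arm clear and the other things in place; no verdict came back.

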